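# Find the loose clamp bolt on the vacuum rail and hold its cap open

## Robot

A 7-joint arm with a two-finger parallel gripper is mounted at the origin on the work surface. World frame = base frame: x ahead of the robot, y to its left, z up, the work surface at z = 0. Lengths are in m, angles in rad, forces in N, time in s.
With the tool pointing down it reaches from about 0.4 to 0.85 m from the base axis. Payload 10.4 kg.
Tool frame: the origin (TCP) lies where the fingers leave the gripper's body, on its centre line; the fingertips stand 73 mm ahead of it and the grasp point (between the pads) lies 54 mm ahead of it; z points along the fingers, y is the line along which they close (so a half turn about z gives the same grasp; the last joint's range is limited). The gripper opens to 85 mm and grips with 20 to 120 N. Pads are 22 mm wide; open, the fingers measure 114 mm over their backs; the gripper's body (76 mm by 85 mm) begins 54 mm behind the grasp point. The pads swing forward as they close: fully open they stand 13 mm farther back than shut.
Start: joints at [1.286, 0.332, -0.065, 1.46, 0.022, 1.35, -0.088], TCP at [0.162, -0.604, 0.304] pointing down, gripper open.
Joint ranges: [-2.6, 2.6], [-0.5, 2.12], [-1.47, 1.34], [0.16, 2.42], [-1.27, 4.41], [0.06, 2.06], [-2.6, 2.6]. Speed limits (rad/s): [2.22, 2.22, 2.79, 2.79, 3.14, 3.14, 3.14].

## Interface

Orientations are given as a rotation vector (axis times angle).
In Python, from station import robot gives the robot as it stands. The module is installed in compiled form; this text tells all that it offers.
- The arm moves only by the tool apply_moves, never from a script. Its arguments are lists of equal length, an entry for each row: "translation": the shift along the tool's x, y, z in m, a list of three; "yaw": the turn about the tool's z in rad. A call has 1 to 20 rows; each row is the pose to reach, as a shift and turn from the pose commanded when the call began, along the tool's axes at that moment; what a row does not reach only later rows make up. A row lasts 1/10 s, in which the tool goes at most 50 mm and 8.59 degrees, less where a joint would pass 70% of its speed; a pose out of reach is approached as far as the arm can. A call with a gripper value outside its range is refused whole. "hand" is the opening, from 0 (shut) to 1 (fully open), set as the call begins (left out, the last holds). The fingers move at their own pace and stop on an object; "force" is the grip in N (left out, the last holds). Time passes only in rows, so rows that repeat a pose let the fingers close. It gives the time, the measured TCP pose, the force, the opening and the grip force at its end, in the units of the state.
- robot.read_state(): the state, without advancing time (a new reading comes with each control period).
- robot.camera(name): name is "scene" or "top" or "wrist"; returns a dict with "pixels" (384x512x3 uint8, red, green, blue), "range_z" (384x512 float32, m along the optical axis (not along the pixel's ray), 0 where there is no reading), "fx", "fy", "cx", "cy" (pixels), "R" (3x3) and "t" (3): a world point X has camera coordinates R X + t. Camera axes: x right, y down, z forward; pixel columns grow to the right and rows downward; lengths in m; the calibration is good to about 2 mm. A picture is of the moment at which its call begins.
- robot.hand_in(): hands the job in; it is judged then, once.
The state is a dict: "time_s": time; "joint_positions": joint angles; "joint_vel": joint speeds; "joint_torque": joint torques, N m; "position": TCP position; "tcp_rot": TCP orientation; "ft_force": force on the tool from outside, world axes, zero at the start; "moment": the same for the moment, N m; "opening": finger opening in m; "grip_force": force on a finger pad.
Only numpy, scipy, OpenCV 4.12 (cv2) and the standard library are available. Lean on these libraries where they do the work, as an engineer would, in place of code of your own. Each camera call takes 0.05 s, during which the arm holds its last target. There are 200 camera calls.

## Task

Swing the yellow keeper bar fully shut until it snaps into its detent, so that the bolt blocks cannot slide off the rail. Then, with every cap shut, tap down on the bolt heads to find the loose one, which sinks under a light push, and lift the blue cap behind that bolt by its ball knob to about 45 degrees, so that a colleague can reach the lock nut. Finish while holding that cap open and still, with the bar still shut; never lift the other two caps, and leave the glassware, tools and spare nut where they are.

Things in the scene. Friction and masses are not known exactly. Their poses are not given: they have to be found in the camera images.
- rail: fixed aluminium plate, 215 x 320 x 12 mm, with three identical grey bolt blocks in a row along its y (50 mm wide, 85 mm apart, tops 52 mm above the table) and a keeper bar at its left (+y) end. Origin under its middle on the table, x away from the robot, z up. Place and yaw differ. Each block: bolt head on the robot's side, behind it a flat blue cap (71 x 50 x 8 mm) with a ball knob.
- keeper (a joint): yellow bar, 150 x 18 x 12 mm, underside 35 mm above the table, turning level about a pivot at the rail's far left corner; rad, 0 = shut at its stop, lying along the rail's -x from the pivot; grows as it swings out to the left (+y), to 1.4. Moves freely, but from about 0.3 to 0.1 it rides over a sprung detent ball (5-12 N at the handle), which then snaps up behind it and keeps it shut.
- keeper_handle (a point): middle (100 mm above the table, top 115 mm) of the upright part of the bar's red round handle post, 14 mm in diameter, standing on the bar from 47 mm up, 130 mm from the pivot
- keeper_pivot (a point): pivot axis of the keeper bar, at the bar's mid-height (41 mm above the table)
- bolt_right (a point): centre of the top face, 74 mm above the table, of the right (-y) bolt's round steel head when not pressed: 24 mm in diameter, 22 mm out of its block. Any of the three may be the loose one: it sinks 6 mm under a push of 1 to 3 N, stops hard, and springs back; the firm ones give less than 1 mm at 10 N.
- knob_right (a point): centre, with the cap shut, of the black ball (24 mm wide, 90 mm above the table, 30 mm above the cap's top, 10 mm stem) on the right (-y) bolt's cap, 58 mm behind the bolt; the point stays there when the cap moves. The cap's hinge axis (along the rail's y) is 60 mm behind (+x) and 38 mm below this point; it turns up to 1.1 rad, weighs 120 g, falls shut when let go.
- bolt_middle (a point): centre of the top face, 74 mm above the table, of the middle bolt's round steel head when not pressed: 24 mm in diameter, 22 mm out of its block. Any of the three may be the loose one: it sinks 6 mm under a push of 1 to 3 N, stops hard, and springs back; the firm ones give less than 1 mm at 10 N.
- knob_middle (a point): centre, with the cap shut, of the black ball (24 mm wide, 90 mm above the table, 30 mm above the cap's top, 10 mm stem) on the middle bolt's cap, 58 mm behind the bolt; the point stays there when the cap moves. The cap's hinge axis (along the rail's y) is 60 mm behind (+x) and 38 mm below this point; it turns up to 1.1 rad, weighs 120 g, falls shut when let go.
- bolt_left (a point): centre of the top face, 74 mm above the table, of the left (+y) bolt's round steel head when not pressed: 24 mm in diameter, 22 mm out of its block. Any of the three may be the loose one: it sinks 6 mm under a push of 1 to 3 N, stops hard, and springs back; the firm ones give less than 1 mm at 10 N.
- knob_left (a point): centre, with the cap shut, of the black ball (24 mm wide, 90 mm above the table, 30 mm above the cap's top, 10 mm stem) on the left (+y) bolt's cap, 58 mm behind the bolt; the point stays there when the cap moves. The cap's hinge axis (along the rail's y) is 60 mm behind (+x) and 38 mm below this point; it turns up to 1.1 rad, weighs 120 g, falls shut when let go.
- bolt_p (a joint): how far the loose bolt is pressed down, m, 0 = not pressed. Which place (right, middle, left) it has differs from run to run.
- cap_p (a joint): opening angle of the cap of the loose bolt, rad, 0 = shut, grows as its free edge rises. Its place differs from run to run.
- bolt_q (a joint): how far one of the firm bolts is pressed down, m, 0 = not pressed. Which place (right, middle, left) it has differs from run to run.
- cap_q (a joint): opening angle of the cap of one of the firm bolts, rad, 0 = shut, grows as its free edge rises. Its place differs from run to run.
- bolt_r (a joint): how far the other firm bolt is pressed down, m, 0 = not pressed. Which place (right, middle, left) it has differs from run to run.
- cap_r (a joint): opening angle of the cap of the other firm bolt, rad, 0 = shut, grows as its free edge rises. Its place differs from run to run.
- bottle_a: clear bottle with blue cap, 56 mm wide, 100 mm tall, behind the rail; bystander, leave alone. Origin at its underside.
- bottle_b: green bottle with blue cap, 52 mm wide, 90 mm tall, behind the rail; bystander, leave alone. Origin at its underside.
- vial: small jar with blue cap, 28 mm wide, 50 mm tall, to the right of the rail; bystander, leave alone. Origin at its underside.
- dish: open clear dish, 90 mm wide, 16 mm tall, to the right of the rail; bystander, leave alone. Origin at its underside.
- driver: black-handled screwdriver, 170 mm long, lying along the right end of the rail; bystander, leave alone. Origin at its underside.
- spanner: steel spanner, 160 mm long, lying behind the rail; bystander, leave alone. Origin at its underside.
- spare_nut: spare brass nut, 24 mm wide, 10 mm tall, lying on the rail plate's front edge between the right and middle blocks; bystander, leave alone. Origin at its underside.

How it is judged:
By the outcome, as a careful person would: the job done as asked, in the order asked, and still so for the second after the job is handed in, while the arm keeps its last pose, push and grip.
It also fails if it takes over 58 s, if anything falls off the work surface, if the arm or the gripper's body presses on something with over 40 N, if the wrist force passes 120 N, or if a joint passes its speed limit or range.

## Working session

There is one attempt and no reset: what is moved stays moved. The work goes in short steps, Python scripts to look and compute and a tool call to move; the robot and the scene stay as the last step left them, time stands still between calls to the robot, and variables do not carry over. Pictures are saved under pics/ and viewed, at most 10 in all, crops included, and the job is handed in when it is done.

Besides the shell and the picture viewer there is one more tool, called after "Call:" as name(argument=value, ...), one argument or row to a line, values as JSON. apply_moves: Moves the arm, as the interface text tells. Its arguments: {"type":"object","properties":{"translation":{"type":"array"},"yaw":{"type":"array"},"hand":{"type":"number"},"force":{"type":"number"}},"required":["translation","yaw"]}

```bash
mkdir -p pics
cat > h.py <<'E'
import numpy as np, cv2
from station import robot
def cam(n):
    c=robot.camera(n); return c
def world(c):
    z=c["range_z"]; v,u=np.indices(z.shape)
    P=np.stack([(u-c["cx"])/c["fx"]*z,(v-c["cy"])/c["fy"]*z,z],-1)
    W=(P-np.array(c["t"]))@np.array(c["R"])
    W[z<=0]=np.nan
    return W
def save(c,f,s=1): cv2.imwrite(f,cv2.resize(c["pixels"][:,:,::-1],None,fx=s,fy=s,interpolation=cv2.INTER_CUBIC))
E
python3 - <<'E'
from h import *
s=robot.read_state(); print({k:np.round(v,3) for k,v in s.items()})
for n in("top","scene"):
    c=cam(n); save(c,f"pics/{n}.png",1.5); np.savez(f"{n}.npz",**c); print(n,c["fx"],np.round(-np.array(c["R"]).T@np.array(c["t"]),3))
E
```

```text
{'time_s': np.float64(0.0), 'joint_positions': array([ 1.286,  0.333, -0.065,  1.461,  0.022,  1.35 , -0.088]), 'joint_vel': array([ 0.   ,  0.001, -0.   , -0.   ,  0.001, -0.002,  0.001]), 'joint_torque': array([-1.0000e-03, -6.2545e+01,  4.9000e-02, -3.9160e+01,  1.6000e-02,
        1.0000e-02, -0.0000e+00]), 'position': array([ 0.162, -0.603,  0.303]), 'tcp_rot': array([-3.113, -0.41 ,  0.   ]), 'ft_force': array([-0.5  , -0.418, -0.052]), 'moment': array([ 0.018, -0.029, -0.006]), 'grip_force': np.float64(0.0), 'opening': np.float64(0.085)}
top 386.35033063009644 [ 0.514 -0.035  0.793]
scene 433.4101014936877 [ 1.164 -0.593  0.589]
```

View pics/top.png

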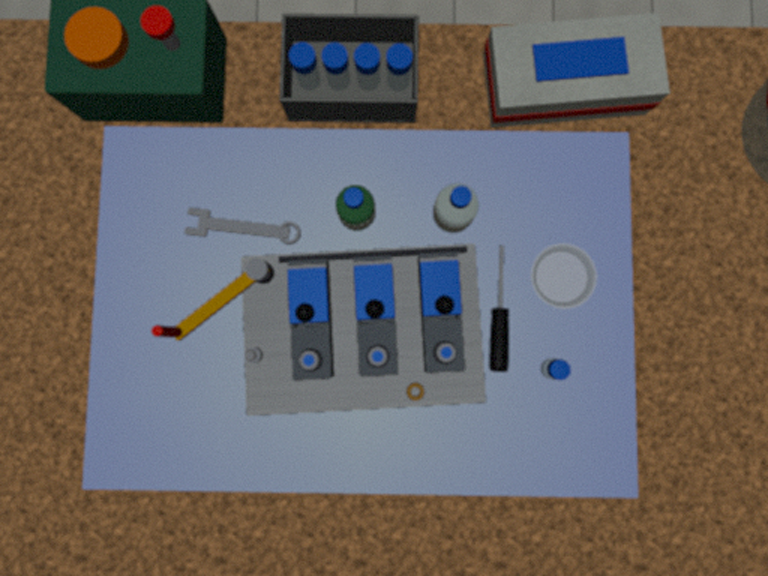

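View pics/scene.png

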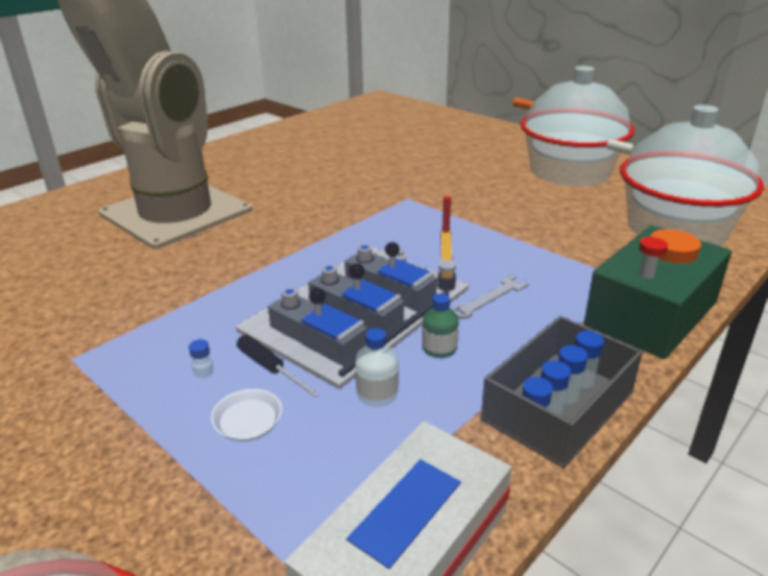

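The top view shows the bolts at (310,360), (377,356) and (446,352), and the knobs at (305,313), (374,309) and (445,305). The handle is at (160,331) and the pivot at (258,270), all in 1.5x pixels. The bar is open by roughly 1 rad. The scene view agrees with this.

Run:
```python
from h import *
from scipy.ndimage import label
c=dict(np.load("top.npz")); W=world(c); px=c["pixels"].astype(int); R=c["R"];t=c["t"]
C=-R.T@t
def ray(u,v,z):
    d=R.T@np.array([(u-c["cx"])/c["fx"],(v-c["cy"])/c["fy"],1]); return C+d*(z-C[2])/d[2]
r,g,b=px[...,0],px[...,1],px[...,2]
K=[];B=[]
for (u,v) in [(305,313),(374,309),(445,305)]:
    u/=1.5;v/=1.5; sl=np.s_[int(v)-9:int(v)+10,int(u)-9:int(u)+10]
    m=px[sl].sum(-1)<110; y,x=np.where(m); uu,vv=x.mean()+int(u)-9,y.mean()+int(v)-9
    K.append(ray(uu,vv,.09)); print("knob",m.sum(),uu,vv,K[-1].round(4),"depth top",np.nanmax(W[sl][...,2]).round(4))
for (u,v) in [(310,360),(377,356),(446,352)]:
    u=int(u/1.5);v=int(v/1.5); sl=np.s_[v-13:v+14,u-13:u+14]; w=W[sl]
    m=(abs(w[...,2]-.074)<.006); p=w[m]
    B.append(p.mean(0)); print("bolt",m.sum(),B[-1].round(4),"ray",ray(u,v,.074).round(4), (p.max(0)-p.min(0)).round(3))
K=np.array(K);B=np.array(B)
# fit rail: left,middle,right at y=85,0,-85; bolts x=0, knobs x=58
L=np.array([[0,.085],[0,0],[0,-.085],[.058,.085],[.058,0],[.058,-.085]])
M=np.vstack([B,K])[:,:2]
a=L-L.mean(0);d=M-M.mean(0)
th=np.arctan2((a[:,0]*d[:,1]-a[:,1]*d[:,0]).sum(),(a*d).sum()); Q=np.array([[np.cos(th),-np.sin(th)],[np.sin(th),np.cos(th)]])
F=a@Q.T+M.mean(0); print("yaw",th,"\nfit",F.round(4),"\nres",(M-F).round(4))
yel=(r>130)&(g>90)&(b<70); red=(r>110)&(g<50)&(b<60)
for n,m in(("yel",yel),("red",red)):
    m[:100]=0
    p=W[m]; v,u=np.where(m); print(n,m.sum(),u.min(),u.max(),v.min(),v.max(),np.nanmedian(p,0).round(4),np.nanmin(p,0).round(3),np.nanmax(p,0).round(3))
p=W[red&(W[...,2]>.105)]; print("red top",len(p),p.mean(0) if len(p) else 0)
p=W[yel&(abs(W[...,2]-.047)<.006)][:,:2]; vx,vy,x0,y0=cv2.fitLine(p.astype(np.float32),cv2.DIST_HUBER,0,.001,.001).ravel(); print("bar line",vx,vy,x0,y0)
for u,v in[(258,270),(261,268)]: print("pivot",W[int(v/1.5),int(u/1.5)].round(4))
sl=np.s_[165:195,160:185]; w=W[sl]; m=(w[...,2]>.048)&(w[...,2]<.08)&(px[sl][...,2]>70); print("pivcap",m.sum(),np.nanmean(w[m],0),np.nanmax(w[m][:,2]))
for n,(u,v) in dict(nut=(415,392),detent=(254,355),driver=(500,340)).items(): print(n,W[int(v/1.5),int(u/1.5)].round(3))
w=W[200:,150:330];
```

```text
knob 110 202.8 208.1727272727273 [0.5541 0.0665 0.09  ] depth top 0.1036
knob 112 249.41071428571428 205.63392857142858 [ 0.5601 -0.0183  0.09  ] depth top 0.1029
knob 111 296.0810810810811 202.93693693693695 [ 0.5663 -0.1033  0.09  ] depth top 0.1024
bolt 129 [0.4973 0.0613 0.0739] ray [0.4962 0.0613 0.074 ] [0.022 0.023 0.008]
bolt 126 [ 0.5033 -0.023   0.0737] ray [ 0.503  -0.0219  0.074 ] [0.022 0.022 0.007]
bolt 127 [ 0.5092 -0.1074  0.0736] ray [ 0.5099 -0.1069  0.074 ] [0.022 0.022 0.008]
yaw 0.07251367422981214 
fit [[ 0.4966  0.062 ]
 [ 0.5028 -0.0228]
 [ 0.5089 -0.1076]
 [ 0.5545  0.0662]
 [ 0.5606 -0.0186]
 [ 0.5668 -0.1034]] 
res [[ 0.0006 -0.0007]
 [ 0.0005 -0.0002]
 [ 0.0003  0.0002]
 [-0.0003  0.0004]
 [-0.0006  0.0003]
 [-0.0005  0.0001]]
yel 1222 0 511 103 383 [0.5391 0.1686 0.0008] [ 0.212 -0.549 -0.005] [0.78  0.506 0.051]
red 31 102 107 218 223 [0.5293 0.2346 0.1147] [0.524 0.231 0.112] [0.533 0.24  0.119]
red top 31 [0.52859422 0.23498731 0.11478354]
bar line 0.6353454 -0.77222806 0.5672911 0.1894457
pivot [0.6096 0.1327 0.0544]
pivot [0.6135 0.1288 0.0551]
pivcap 166 [0.61202563 0.13510362 0.0549554 ] 0.05788028740038726
nut [ 0.455 -0.071  0.011]
detent [0.502 0.139 0.035]
driver [ 0.526 -0.183  0.026]
```

```bash
cat >> h.py <<'E'
from scipy.spatial.transform import Rotation as Ro
th=.0725; ex=np.array([np.cos(th),np.sin(th),0]); ey=np.array([-np.sin(th),np.cos(th),0])
P=np.array([.612,.135,0])
def handle(q): return P+.13*(-np.cos(q)*ex+np.sin(q)*ey)
def plan(pts):
    s=robot.read_state(); T=Ro.from_rotvec(s["tcp_rot"]); X=T.as_matrix()[:,0]
    print("t",s["time_s"],"pos",np.round(s["position"],4),"F",np.round(s["ft_force"],2),"yaw needed",round(np.arctan2(X[1],X[0])-th,4),"tilt",T.as_matrix()[:,2].round(4))
    for p in pts: print(np.round(T.inv().apply(np.array(p)-s["position"]),4).tolist())
E
python3 - <<'E'
from h import *
plan([(.45,-.15,.30),(.5256,.2764,.26)])
E
```

```text
t 0.1 pos [ 0.1617 -0.6035  0.3032] F [ 0.12  0.22 -0.86] yaw needed 0.1893 tilt [-4.0e-04  1.2e-03 -1.0e+00]
[0.3959, -0.3634, 0.0036]
[0.5793, -0.7556, 0.0441]
```

Call:
apply_moves(
  translation=[
    [0.396,-0.363,0.004],
    [0.396,-0.363,0.004],
    [0.396,-0.363,0.004],
    [0.396,-0.363,0.004],
    [0.396,-0.363,0.004],
    [0.396,-0.363,0.004],
    [0.396,-0.363,0.004],
    [0.396,-0.363,0.004],
    [0.396,-0.363,0.004],
    [0.396,-0.363,0.004],
    [0.579,-0.756,0.044],
    [0.579,-0.756,0.044],
    [0.579,-0.756,0.044],
    [0.579,-0.756,0.044],
    [0.579,-0.756,0.044],
    [0.579,-0.756,0.044],
    [0.579,-0.756,0.044],
    [0.579,-0.756,0.044],
    [0.579,-0.756,0.044],
    [0.579,-0.756,0.044],
  ],
  yaw=[0.1,0.189,0.189,0.189,0.189,0.189,0.189,0.189,0.189,0.189,0.189,0.189,0.189,0.189,0.189,0.189,0.189,0.189,0.189,0.189],
  hand=0,
)

```text
time_s: 2.1
position: [0.5242, 0.2812, 0.2589]
tcp_rot: [-3.137, -0.121, 0.003]
ft_force: [-0.4, -0.2, -0.6]
opening: 0.0002
grip_force: 0.0
```

Run:
```python
from h import *
o=ey*.0215+np.array([0,0,.158])
plan([handle(.948)+o+ey*.02]+[handle(q)+o for q in np.arange(.95,-.01,-.1)]+[handle(0)+o])
```

```text
t 2.1 pos [0.5242 0.2812 0.2589] F [-0.36 -0.15 -0.58] yaw needed 0.0049 tilt [-0.002   0.0021 -1.    ]
[0.0013, 0.0053, 0.1008]
[0.0014, 0.0252, 0.1008]
[-0.0088, 0.0332, 0.1008]
[-0.0182, 0.0422, 0.1008]
[-0.0266, 0.0521, 0.1008]
[-0.034, 0.0628, 0.1008]
[-0.0403, 0.0742, 0.1008]
[-0.0454, 0.0861, 0.1008]
[-0.0493, 0.0985, 0.1007]
[-0.0519, 0.1112, 0.1007]
[-0.0533, 0.1241, 0.1007]
[-0.0535, 0.1306, 0.1007]
```

Call:
apply_moves(
  translation=[
    [0.001,0.004,0.05],
    [0.001,0.004,0.1],
    [0.001,0.004,0.1],
    [0.001,0.004,0.1],
    [0.001,0.014,0.1],
    [0.001,0.025,0.1],
    [-0.009,0.033,0.1],
    [-0.018,0.042,0.1],
    [-0.027,0.052,0.1],
    [-0.034,0.063,0.1],
    [-0.04,0.074,0.1],
    [-0.045,0.086,0.1],
    [-0.045,0.086,0.1],
    [-0.045,0.086,0.1],
  ],
  yaw=[0,0,0,0,0,0,0,0,0,0,0,0,0,0],
)

```text
time_s: 3.5
position: [0.4871, 0.1869, 0.1602]
tcp_rot: [3.139, 0.113, 0.001]
ft_force: [0.7, 0.6, 0.3]
opening: -0.0
grip_force: 0.0
```

Run:
```python
from h import *
c=cam("top"); save(c,"pics/t2.png",1.5)
o=ey*.0215+np.array([0,0,.158])
plan([handle(q)+o for q in (.35,.3,.25,.2,.15,.1,.05,0,-.03)])
W=world(c);px=c["pixels"].astype(int);r,g,b=px[...,0],px[...,1],px[...,2]
m=(r>130)&(g>90)&(b<70)&(abs(W[...,2]-.047)<.006); p=W[m][:,:2]
vx,vy=cv2.fitLine(p.astype(np.float32),cv2.DIST_HUBER,0,.001,.001).ravel()[:2]
v=-np.array([vx,vy,0])*np.sign(vx); print(len(p),"q",np.arctan2(v@ey,-v@ex))
```

```text
t 3.55 pos [0.487  0.1874 0.1601] F [ 0.09  0.24 -1.3 ] yaw needed 0.0001 tilt [ 5.e-04  2.e-04 -1.e+00]
[-0.0013, -0.0047, 0.0021]
[-0.0034, 0.0014, 0.0021]
[-0.0051, 0.0077, 0.0021]
[-0.0066, 0.014, 0.0021]
[-0.0077, 0.0204, 0.0021]
[-0.0085, 0.0269, 0.0021]
[-0.009, 0.0334, 0.0021]
[-0.0092, 0.0398, 0.0021]
[-0.0091, 0.0437, 0.0021]
416 q 0.2715603930079862
```

Call:
apply_moves(
  translation=[
    [-0.005,0.006,0.002],
    [-0.006,0.01,0.002],
    [-0.007,0.015,0.002],
    [-0.0075,0.02,0.002],
    [-0.008,0.025,0.002],
    [-0.009,0.03,0.002],
    [-0.009,0.034,0.002],
  ],
  yaw=[0,0,0,0,0,0,0],
)

```text
time_s: 4.25
position: [0.4803, 0.1518, 0.1578]
tcp_rot: [3.139, 0.113, -0.0]
ft_force: [0.1, 0.2, 0.6]
opening: 0.0003
grip_force: 0.0
```

Call:
apply_moves(
  translation=[
    [0,0.003,0],
    [0,0.005,0],
    [0,0.005,0],
    [0,0.005,0],
  ],
  yaw=[0,0,0,0],
)

```text
time_s: 4.65
position: [0.4807, 0.1479, 0.1579]
tcp_rot: [3.139, 0.114, 0.0]
ft_force: [0.4, 0.2, 1.0]
opening: -0.0
grip_force: 0.0
```

```bash
cat >> h.py <<'E'
def barq(f=None):
    c=cam("top")
    if f: save(c,f,1.5)
    W=world(c);px=c["pixels"].astype(int);r,g,b=px[...,0],px[...,1],px[...,2]
    m=(r>130)&(g>90)&(b<70)&(abs(W[...,2]-.047)<.006); p=W[m][:,:2]
    vx,vy=cv2.fitLine(p.astype(np.float32),cv2.DIST_HUBER,0,.001,.001).ravel()[:2]
    v=-np.array([vx,vy,0])*np.sign(vx); print(len(p),"q",np.arctan2(v@ey,-v@ex))
E
python3 - <<'E'
from h import *
barq("pics/t3.png"); plan([])
E
```

```text
438 q -0.0016631574306511486
t 4.7 pos [0.4806 0.1479 0.1579] F [-0.11 -0.43  0.23] yaw needed 0.0005 tilt [ 1.e-04 -0.e+00 -1.e+00]
```

Call:
apply_moves(
  translation=[
    [0,0.002,0],
    [0,0.003,0],
    [0,0.004,0],
    [0,0.004,0],
  ],
  yaw=[0,0,0,0],
)

```text
time_s: 5.1
position: [0.4806, 0.1462, 0.1581]
tcp_rot: [-3.136, -0.118, -0.001]
ft_force: [-0.1, 8.8, -1.8]
opening: 0.0001
grip_force: 4.7
```

Run:
```python
from h import *
barq(); plan([])
```

```text
436 q -0.0009171111932899268
t 5.15 pos [0.4807 0.1462 0.1581] F [ 0.16  9.88 -2.26] yaw needed 0.0026 tilt [ 6.0e-04  3.4e-03 -1.0e+00]
```

View pics/t3.png

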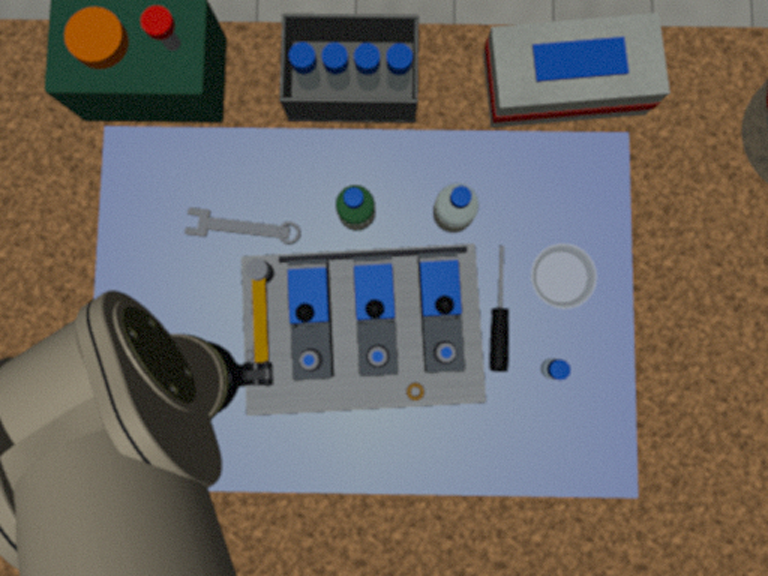

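The image shows the bar straight along the rail's left end, with measured q near 0. About 10 N at the handle confirms it is against its stop. Next I'll tap the left bolt.

Call:
apply_moves(
  translation=[
    [0,-0.03,0],
    [0,-0.03,-0.04],
    [0,-0.03,-0.07],
    [0,0,-0.07],
    [0.01,0.04,-0.07],
    [0.01,0.083,-0.07],
    [0.01,0.083,-0.07],
    [0.01,0.083,-0.03],
    [0.01,0.083,0.0],
    [0.01,0.083,0.0],
    [0.01,0.083,0.0],
  ],
  yaw=[0,0,0,0,0,0,0,0,0,0,0],
)

```text
time_s: 6.25
position: [0.497, 0.0622, 0.1585]
tcp_rot: [-3.139, -0.115, 0.001]
ft_force: [-0.3, 1.7, 0.3]
opening: 0.0003
grip_force: 0.0
```

Run:
```python
from h import *
barq(); plan([(.4966,.062,z) for z in (.148,.144)])
```

```text
Traceback (most recent call last):
  File "h.py", line 25, in barq
    vx,vy=cv2.fitLine(p.astype(np.float32),cv2.DIST_HUBER,0,.001,.001).ravel()[:2]
          ~~~~~~~~~~~^^^^^^^^^^^^^^^^^^^^^^^^^^^^^^^^^^^^^^^^^^^^^^^^^
cv2.error: OpenCV(4.12.0) /io/opencv/modules/imgproc/src/linefit.cpp:50: error: (-215:Assertion failed) count > 0 in function 'fitLine2D_wods'
```

The arm now hides the bar from the top camera, so I'll go ahead and press.

Call:
apply_moves(
  translation=[
    [0,0,0.005],
    [0,0,0.01],
    [0,0,0.012],
    [0,0,0.013],
    [0,0,0.013],
    [0,0,0.013],
  ],
  yaw=[0,0,0,0,0,0],
)

```text
time_s: 6.9
position: [0.4971, 0.0617, 0.1451]
tcp_rot: [3.139, 0.114, 0.0]
ft_force: [0.9, -0.7, 2.3]
opening: -0.0002
grip_force: 0.6
```

Call:
apply_moves(
  translation=[
    [0,0,0.001],
    [0,0,0.002],
    [0,0,0.002],
    [0,0,0.002],
  ],
  yaw=[0,0,0,0],
)

```text
time_s: 7.3
position: [0.497, 0.0617, 0.143]
tcp_rot: [3.139, 0.114, 0.0]
ft_force: [0.2, -1.4, 1.3]
opening: 0.0003
grip_force: 1.0
```

Call:
apply_moves(
  translation=[
    [0,0,0.002],
    [0,0,0.003],
    [0,0,0.004],
    [0,0,0.004],
    [0,0,0.004],
  ],
  yaw=[0,0,0,0,0],
)

```text
time_s: 7.8
position: [0.4972, 0.0618, 0.1403]
tcp_rot: [3.138, 0.114, 0.001]
ft_force: [-7.4, -3.1, 22.6]
opening: 0.0001
grip_force: 11.2
```

Call:
apply_moves(
  translation=[
    [0,0,-0.01],
    [0,0,-0.022],
    [0.0,0.04,-0.022],
    [0,0.085,-0.022],
    [0,0.085,-0.019],
    [0,0.085,-0.01],
    [0,0.085,-0.006],
    [0,0.085,-0.004],
    [0,0.085,-0.004],
    [0,0.085,-0.004],
  ],
  yaw=[0,0,0,0,0,0,0,0,0,0],
)

```text
time_s: 8.8
position: [0.5033, -0.0227, 0.145]
tcp_rot: [3.137, 0.116, -0.0]
ft_force: [-13.7, -5.8, 34.4]
opening: 0.0001
grip_force: 16.8
```

The left bolt is the loose one: it sank about 6 mm under 1–2 N and then stopped hard. The middle bolt is firm. Next I'll go above the left knob.

Call:
apply_moves(
  translation=[
    [0,0,-0.04],
    [0,0,-0.08],
    [0,0,-0.08],
    [0.03,-0.04,-0.08],
    [0.058,-0.085,-0.08],
    [0.058,-0.085,-0.08],
    [0.058,-0.085,-0.08],
    [0.058,-0.085,-0.08],
    [0.058,-0.085,-0.08],
    [0.058,-0.085,-0.08],
    [0.058,-0.085,-0.08],
  ],
  yaw=[0,0,0,0,0,0,0,0,0,0,0],
)

```text
time_s: 9.9
position: [0.5547, 0.0651, 0.223]
tcp_rot: [3.139, 0.112, 0.0]
ft_force: [0.0, -0.1, -0.3]
opening: -0.0003
grip_force: 0.0
```

Call:
apply_moves(
  translation=[
    [0,0,0],
    [0,0,0],
    [0,0,0],
    [0,0,0],
    [0,0,0],
    [0,0,0],
    [0,0,0],
    [0,0,0],
  ],
  yaw=[0,0,0,0,0,0,0,0],
  hand=0.9,
  force=40,
)

```text
time_s: 10.7
position: [0.5548, 0.066, 0.2229]
tcp_rot: [3.139, 0.114, 0.0]
ft_force: [-0.1, 0.8, 0.7]
opening: 0.0771
grip_force: 0.0
```

Run:
```python
from h import *
plan([(.5545,.0662,z) for z in (.16,.146)])
c=cam("wrist"); save(c,"pics/w1.png",1.5)
c=cam("scene"); save(c,"pics/s2.png",1.5)
```

```text
t 10.7 pos [0.5548 0.066  0.2229] F [-0.12  0.84  0.73] yaw needed 0.0003 tilt [ 0.e+00 -1.e-04 -1.e+00]
[-0.0002, -0.0003, 0.0629]
[-0.0002, -0.0003, 0.0769]
```

View pics/w1.png

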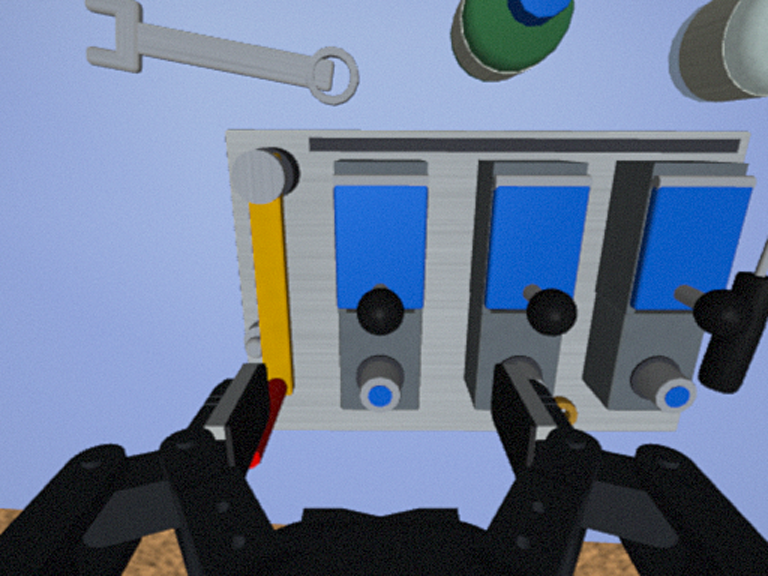

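View pics/s2.png

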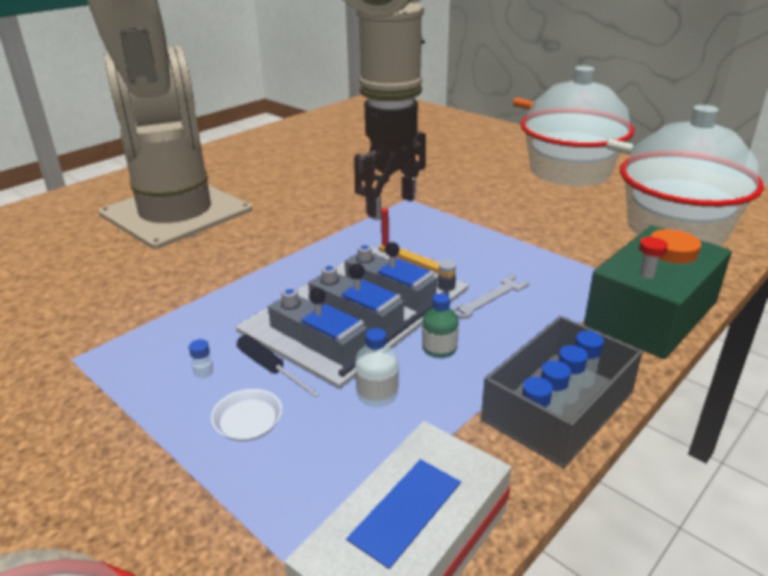

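The wrist view shows the bar shut with the detent ball behind it at (253,340), all caps shut, and the left knob centred between the pads at (380,311). I'll descend and grip it.

Call:
apply_moves(
  translation=[
    [0,0,0.03],
    [0,0,0.055],
    [0,0,0.07],
    [0,0,0.077],
    [0,0,0.077],
    [0,0,0.077],
  ],
  yaw=[0,0,0,0,0,0],
)

```text
time_s: 11.4
position: [0.5553, 0.0662, 0.1468]
tcp_rot: [-3.139, -0.115, -0.002]
ft_force: [-0.1, -0.2, 0.2]
opening: 0.0766
grip_force: 0.0
```

Call:
apply_moves(
  translation=[
    [0,0,0],
    [0,0,0],
    [0,0,0],
    [0,0,0],
    [0,0,0],
    [0,0,0],
    [0,0,0],
    [0,0,0],
    [0,0,0],
    [0,0,0],
  ],
  yaw=[0,0,0,0,0,0,0,0,0,0],
  hand=0,
  force=40,
)

```text
time_s: 12.4
position: [0.5547, 0.066, 0.1459]
tcp_rot: [3.139, 0.115, -0.0]
ft_force: [-2.9, 0.9, 3.6]
opening: 0.0217
grip_force: 39.0
```

Run:
```python
from h import *
plan([])
for a in np.arange(.05,.86,.05):
    f=np.arctan2(38,60)+a; r=np.hypot(.06,.038); print(round(a,2),[round(.06-r*np.cos(f),4),0,round(-(r*np.sin(f)-.038),4)])
```

```text
t 12.4 pos [0.5547 0.066  0.1459] F [-2.85  0.92  3.64] yaw needed 0.0004 tilt [-2.e-04 -1.e-04 -1.e+00]
0.05 [np.float64(0.002), 0, np.float64(-0.003)]
0.1 [np.float64(0.0041), 0, np.float64(-0.0058)]
0.15 [np.float64(0.0064), 0, np.float64(-0.0085)]
0.2 [np.float64(0.0087), 0, np.float64(-0.0112)]
0.25 [np.float64(0.0113), 0, np.float64(-0.0137)]
0.3 [np.float64(0.0139), 0, np.float64(-0.016)]
0.35 [np.float64(0.0167), 0, np.float64(-0.0183)]
0.4 [np.float64(0.0195), 0, np.float64(-0.0204)]
0.45 [np.float64(0.0225), 0, np.float64(-0.0223)]
0.5 [np.float64(0.0256), 0, np.float64(-0.0241)]
0.55 [np.float64(0.0287), 0, np.float64(-0.0258)]
0.6 [np.float64(0.0319), 0, np.float64(-0.0272)]
0.65 [np.float64(0.0352), 0, np.float64(-0.0286)]
0.7 [np.float64(0.0386), 0, np.float64(-0.0297)]
0.75 [np.float64(0.042), 0, np.float64(-0.0307)]
0.8 [np.float64(0.0455), 0, np.float64(-0.0315)]
0.85 [np.float64(0.0489), 0, np.float64(-0.0322)]
```

Call:
apply_moves(
  translation=[
    [0.002,0,-0.003],
    [0.004,0,-0.006],
    [0.0065,0,-0.0085],
    [0.009,0,-0.011],
    [0.0115,0,-0.0135],
    [0.014,0,-0.016],
    [0.0165,0,-0.018],
    [0.0165,0,-0.018],
  ],
  yaw=[0,0,0,0,0,0,0,0],
)

```text
time_s: 13.2
position: [0.5717, 0.0672, 0.1641]
tcp_rot: [-3.139, -0.114, -0.001]
ft_force: [0.4, 1.7, -5.1]
opening: 0.0216
grip_force: 39.3
```

Run:
```python
from h import *
plan([])
c=cam("wrist"); save(c,"pics/w2.png",1.5)
```

```text
t 13.2 pos [0.5717 0.0672 0.1641] F [ 0.41  1.68 -5.09] yaw needed 0.0003 tilt [ 5.e-04  1.e-04 -1.e+00]
```

View pics/w2.png

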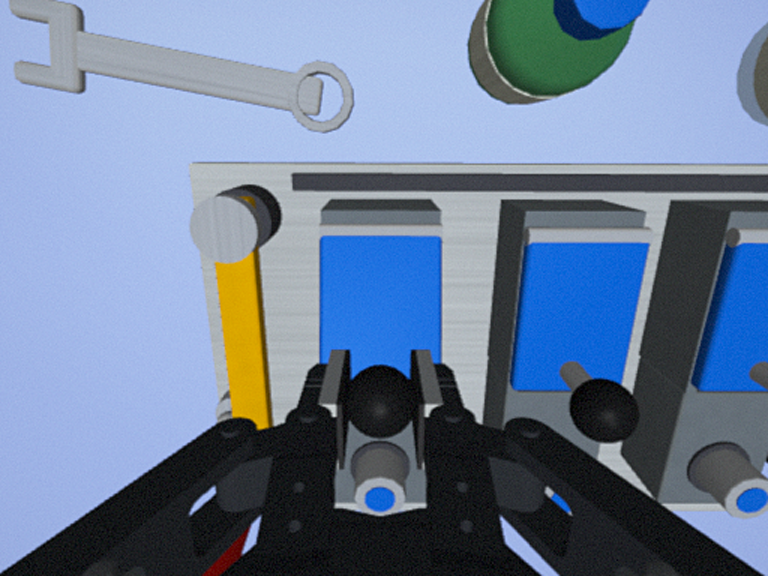

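The ball at (380,400) sits between the pads and is rising with the cap, and the bar is still shut. I'll continue along the arc to 45°.

Call:
apply_moves(
  translation=[
    [0.003,0,-0.0022],
    [0.006,0,-0.0043],
    [0.009,0,-0.0062],
    [0.012,0,-0.0077],
    [0.0155,0,-0.0093],
    [0.0185,0,-0.0106],
    [0.022,0,-0.0118],
    [0.025,0,-0.0126],
    [0.028,0,-0.0134],
    [0.028,0,-0.0134],
    [0.028,0,-0.0134],
    [0.028,0,-0.0134],
    [0.028,0,-0.0134],
  ],
  yaw=[0,0,0,0,0,0,0,0,0,0,0,0,0],
)

```text
time_s: 14.55
position: [0.599, 0.0691, 0.1772]
tcp_rot: [3.139, 0.114, -0.0]
ft_force: [-0.7, 1.0, -7.4]
opening: 0.0215
grip_force: 39.5
```

Run:
```python
from h import *
plan([]); print(robot.read_state()["grip_force"],robot.read_state()["opening"])
c=cam("scene"); cv2.imwrite("pics/s3.png",cv2.resize(c["pixels"][100:270,150:350,::-1],None,fx=3.5,fy=3.5))
c=cam("wrist"); save(c,"pics/w3.png",1.5)
W=world(c); px=c["pixels"].astype(int)
m=(px[...,2]>150)&(px[...,0]<90)
x=(W-P)@ex; y=(W-P)@ey
# cap surface of left block: rail y within 20mm of bolt line
yb=(np.array([.5545,.0662,0])-P)@ey
s=m&(abs(y-yb)<.02)&(W[...,2]>.05)&(x<.03)
A=np.polyfit(x[s],W[...,2][s],1); print(s.sum(),"cap angle deg",np.degrees(np.arctan(A[0])))
```

```text
t 14.55 pos [0.599  0.0691 0.1772] F [-0.68  0.95 -7.39] yaw needed 0.0002 tilt [-1.e-04 -1.e-04 -1.e+00]
39.496312737464905 0.021494858599135254
3659 cap angle deg -28.829940251761755
```

View pics/s3.png

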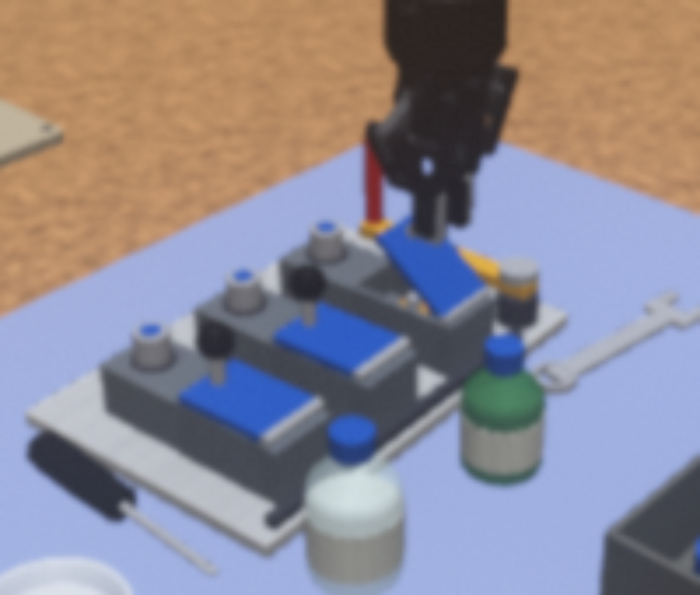

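View pics/w3.png

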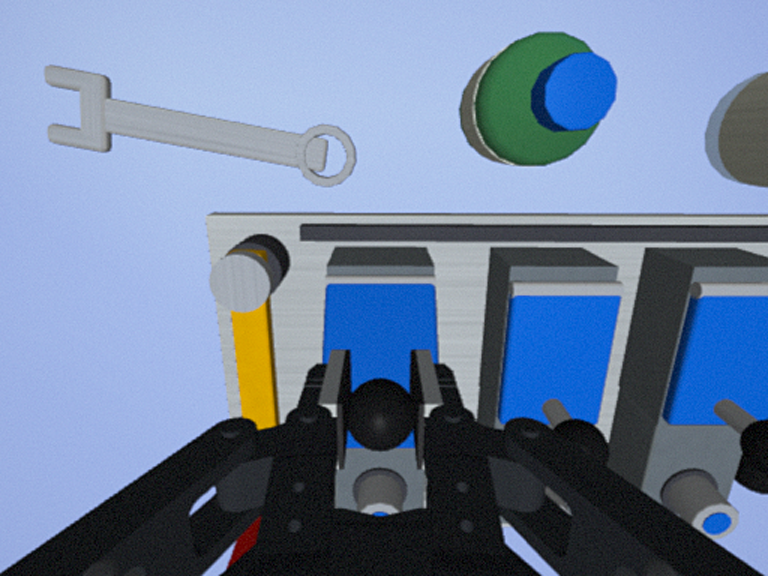

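The cap is up, and the other caps and bystanders look untouched. The plane fit may include stray pixels, so I'll refine the angle.

Run:
```python
from h import *
kn=np.array([.5545,.0662,0])
for n in("wrist","scene"):
    c=cam(n); W=world(c); px=c["pixels"].astype(int)
    x=(W-kn)@ex; y=(W-kn)@ey; z=W[...,2]
    s=(px[...,2]>1.6*px[...,0])&(px[...,2]>1.25*px[...,1])&(abs(y)<.022)&(z>.045)&(z<.15)&(x<.06)&(x>-.03)
    print(n,s.sum())
    for a in np.arange(-.03,.06,.006):
        k=s&(x>=a)&(x<a+.006)
        if k.sum()>3: print(round(a+.003,3),k.sum(),np.percentile(z[k],[5,25,50,75,95]).round(4))
```

```text
wrist 3944
0.009 105 [0.0998 0.1005 0.101  0.1014 0.1019]
0.015 24 [0.0984 0.099  0.0994 0.0997 0.1008]
0.027 90 [0.0851 0.0857 0.0866 0.0876 0.1259]
0.033 526 [0.0807 0.0822 0.0835 0.0849 0.1274]
0.039 660 [0.0759 0.0772 0.0784 0.0801 0.126 ]
0.045 929 [0.0714 0.0728 0.0742 0.0758 0.1227]
0.051 833 [0.0664 0.068  0.0693 0.0706 0.1169]
0.057 777 [0.0617 0.0632 0.0645 0.0659 0.1132]
scene 308
0.009 12 [0.0947 0.0968 0.0973 0.0988 0.0991]
0.015 23 [0.0901 0.0939 0.0953 0.0973 0.0985]
0.021 22 [0.0872 0.0882 0.0901 0.092  0.0947]
0.027 28 [0.0816 0.0838 0.0852 0.0868 0.0879]
0.033 44 [0.0772 0.0785 0.0801 0.0821 0.0838]
0.039 43 [0.0727 0.0743 0.0759 0.0772 0.0794]
0.045 45 [0.0678 0.0696 0.0711 0.0731 0.0752]
0.051 47 [0.0627 0.0652 0.0666 0.0683 0.1018]
0.057 44 [0.0585 0.0599 0.0619 0.0634 0.0653]
```

The cap is at about 37°, so it needs about 8° more.

Call:
apply_moves(
  translation=[
    [0.003,0,-0.001],
    [0.006,0,-0.002],
    [0.0095,0,-0.003],
    [0.0095,0,-0.003],
    [0.0095,0,-0.003],
    [0.0095,0,-0.003],
    [0.0095,0,-0.003],
    [0.0095,0,-0.003],
  ],
  yaw=[0,0,0,0,0,0,0,0],
)

```text
time_s: 15.55
position: [0.6085, 0.0698, 0.18]
tcp_rot: [3.139, 0.114, -0.001]
ft_force: [1.7, 0.7, -14.4]
opening: 0.0211
grip_force: 39.7
```

```bash
cat > ang.py <<'E'
from h import *
kn=np.array([.5545,.0662,0])
plan([])
for n in("wrist","scene"):
    c=cam(n); W=world(c); px=c["pixels"].astype(int)
    x=(W-kn)@ex; y=(W-kn)@ey; z=W[...,2]
    s=(px[...,2]>1.6*px[...,0])&(px[...,2]>1.25*px[...,1])&(abs(y)<.022)&(z>.045)&(z<.112)&(x<.057)&(x>0)
    for _ in range(4):
        A=np.polyfit(x[s],z[s],1); s&=abs(z-np.polyval(A,x))<.005
    print(n,s.sum(),x[s].min(),np.degrees(np.arctan(-A[0])))
    # ball
    b=(px.sum(-1)<130)&(abs(y)<.009)&(z>.09)&(z<.15); print("ball pts",b.sum(),"x",np.percentile(x[b],[2,50,98]).round(3),"z",np.percentile(z[b],[2,50,98]).round(3))
E
python3 ang.py
```

```text
t 15.55 pos [0.6085 0.0698 0.18  ] F [  1.65   0.73 -14.44] yaw needed 0.0002 tilt [-3.e-04 -2.e-04 -1.e+00]
wrist 2602 0.011860056896448895 43.94828350577803
ball pts 1490 x [0.038 0.05  0.055] z [0.119 0.129 0.133]
scene 271 0.013128059815553633 44.09038922676162
ball pts 16 x [0.051 0.058 0.063] z [0.118 0.134 0.146]
```

The cap is at 44°. I'll ease the upward pull a little and check that it stays still.

Call:
apply_moves(
  translation=[
    [0,0,0.001],
    [0,0,0.0015],
    [0,0,0.0015],
    [0,0,0.0015],
    [0,0,0.0015],
    [0,0,0.0015],
  ],
  yaw=[0,0,0,0,0,0],
)

```text
time_s: 16.25
position: [0.609, 0.0699, 0.1797]
tcp_rot: [3.139, 0.114, 0.002]
ft_force: [-3.3, -0.7, 5.1]
opening: 0.0211
grip_force: 40.9
```

```bash
python3 ang.py
```

```text
t 16.25 pos [0.609  0.0699 0.1797] F [-3.3 -0.7  5.1] yaw needed 0.0002 tilt [ 1.3e-03 -2.0e-04 -1.0e+00]
wrist 2601 0.012381904554551598 44.33548181447539
ball pts 1497 x [0.039 0.05  0.056] z [0.119 0.13  0.133]
scene 266 0.0146968366035604 44.95913166940551
ball pts 18 x [0.053 0.06  0.063] z [0.115 0.133 0.146]
```

Call:
apply_moves(
  translation=[
    [0,0,0],
    [0,0,0],
    [0,0,0],
    [0,0,0],
    [0,0,0],
    [0,0,0],
    [0,0,0],
    [0,0,0],
    [0,0,0],
    [0,0,0],
    [0,0,0],
    [0,0,0],
  ],
  yaw=[0,0,0,0,0,0,0,0,0,0,0,0],
)

```text
time_s: 17.55
position: [0.609, 0.0699, 0.1797]
tcp_rot: [3.139, 0.114, 0.002]
ft_force: [-4.7, -1.7, 5.4]
opening: 0.021
grip_force: 40.9
```

```bash
python3 ang.py
python3 - <<'E'
from h import *
c=cam("wrist"); save(c,"pics/w4.png",1.5)
W=world(c);px=c["pixels"].astype(int);r,g,b=px[...,0],px[...,1],px[...,2]
m=(r>130)&(g>90)&(b<70)&(abs(W[...,2]-.047)<.006); p=W[m][:,:2]
vx,vy=cv2.fitLine(p.astype(np.float32),cv2.DIST_HUBER,0,.001,.001).ravel()[:2]
v=-np.array([vx,vy,0])*np.sign(vx); print(len(p),"bar q",np.arctan2(v@ey,-v@ex))
E
```

```text
t 17.55 pos [0.609  0.0699 0.1797] F [-4.74 -1.68  5.44] yaw needed 0.0002 tilt [ 1.2e-03 -3.0e-04 -1.0e+00]
wrist 2588 0.012440218598159277 44.317341959338506
ball pts 1494 x [0.039 0.05  0.056] z [0.119 0.13  0.133]
scene 258 0.013690019095422433 44.244367115078994
ball pts 13 x [0.055 0.06  0.063] z [0.114 0.119 0.141]
1423 bar q 0.003044322065869951
```

View pics/w4.png

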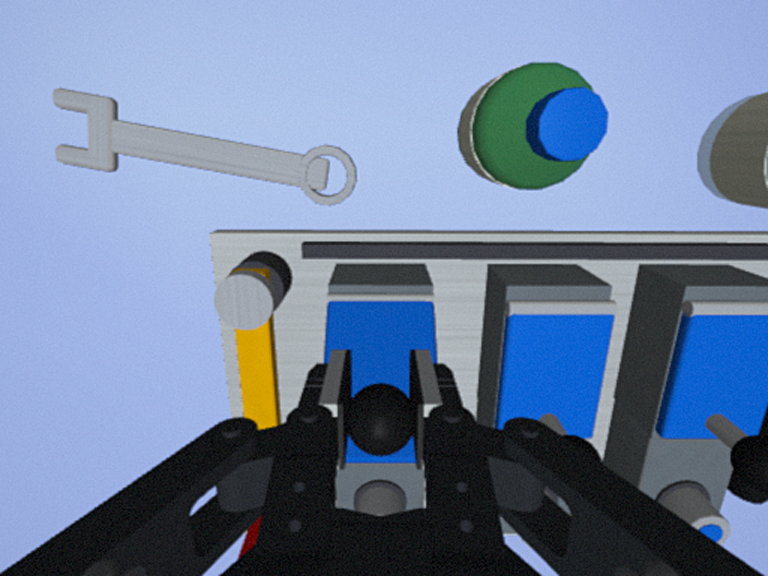

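The ball at (380,418) is still between the pads. The cap is steady at about 44.3°, the bar is shut, and the other caps are shut. I'll hand in now.

```bash
python3 -c "
from station import robot
print(robot.hand_in())"
```

```text
the job is handed in; nothing more can be done
None
```

I shut the keeper bar against its stop, found the left bolt to be the loose one (it sank 6 mm; the middle was firm, the right one I didn't tap), and handed in with its cap held still at about 44°, bar shut and the other two caps shut.

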